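Isolate the battery diya that was left burning

ROBOT

A 7-joint arm with a two-finger parallel gripper is mounted at the origin on the work surface. World frame = base frame: x ahead of the robot, y to its left, z up, the work surface at z = 0. Lengths are in mm, angles in degrees, forces in N, time in s.
With the tool pointing down it reaches from about 350 to 900 mm from the base axis. Payload 7.2 kg.
Tool frame: the origin (TCP) lies midway between the tips of the shut fingers; the grasp point (between the pads) lies 19 mm behind it; z points along the fingers, y is the direction in which the jaws open and shut (so a half turn about z gives the same grasp; the last joint's range is limited). The gripper opens to 88 mm and grips with 3 to 60 N. Pads are 20 mm wide; open, the fingers measure 115 mm over their backs; the gripper's body (75 mm by 178 mm) begins 61 mm behind the grasp point.
Start: joints at [65.879, 23.554, -0.728, 91.456, 0.321, 64.991, -4.71], TCP at [215.943, -586.513, 222.653] pointing down, gripper open.
Joint ranges: [-169.25, 169.25], [-16.82, 113.86], [-84.01, 82.57], [7.8, 145.47], [-59.2, 239.2], [7.22, 106.19], [-163.78, 163.78]. Speed limits (degrees/s): [136.94, 136.94, 172.46, 172.46, 180, 180, 180].

INTERFACE

Orientations are given as a 3x3 rotation matrix whose columns are the frame's x, y, z axes.
In Python, from plant import arm, cams gives the robot as it stands.
- The arm moves only by the tool apply_moves, never from a script. Its argument "commands" is a list of rows, each a list of 3 entries, a list of its own where there are three numbers: the turn, a rotation vector about the tool's x, y, z in degrees, then the shift along the tool's x, y, z in m, then the gripper command: -1 is fully open, 1 is shut, values between are in proportion. In form: [[[ax, ay, az], [tx, ty, tz], jaw], ...]. A call has 1 to 10 rows; each row shifts and turns the commanded pose from where the row before left it, along the tool's axes as they then stand; what a row does not reach is not made up. A row lasts 1/12 s, in which the tool goes at most 41.7 mm and 7.16 degrees, less where a joint would pass 70% of its speed; a pose out of reach is approached as far as the arm can. A call is refused whole if a number of a shift passes 0.0417 or a number of a turn 7.16, either way. A call with a gripper value outside its range is refused whole. The fingers move at their own pace and stop on an object; "squeeze" is the grip in N (left out, the last holds). Time passes only in rows, so rows that do not move let the fingers close. It gives the time, the measured TCP pose, the force and the opening at its end, in the units of the state.
- arm.sense(): the state, without advancing time (a new reading comes with each control period).
- cams.read_camera(name): name is "scene" or "top" or "wrist"; returns a dict with "pixels" (480x640x3 uint8, red, green, blue), "range_z" (480x640 float32, mm along the optical axis (not along the pixel's ray), 0 where there is no reading), "fx", "fy", "cx", "cy" (pixels), "world_to_cam" (4x4, takes a point from world to camera coordinates); the wrist camera has in their place "mount" (4x4, takes a point from camera to tool coordinates, whose origin is the TCP and whose axes are the flange's). Camera axes: x right, y up, looking along -z (the intrinsics and any distortion apply to the point x, -y, -z); pixel columns grow to the right and rows downward; lengths in mm; the calibration is good to about 2 mm. A picture is of the moment at which its call begins: read the wrist's pose just before it.
- arm.hand_in(): hands the job in, once; it reports no verdict.
Trained networks look in a picture, given as the dict that the camera call returned (one of the last four; its "shot" number tells which), for a name from the list of things; names that differ only in an ending like _2 or _b are one class to them, and where a whole thing is asked for, a point or a joint stands for the part that bears it (a point fixed in the world has none). Each returns a list of dicts, best first, with "score" (0 to 1); they miss things now and then, are a little off and sometimes report something else, mostly with a low value. They report only what shows in the picture. A call takes as long as a camera call. They do not tell look-alikes from the thing itself.
- cams.spot_in(picture, query): "rect" ([centre column, centre row, width, height] in pixels, round what is visible of it).
- cams.cut_out(picture, query): "region" (480x640 bool, what is visible of it) and "rect" ([centre column, centre row, width, height] in pixels, round what is visible of it).
The state is a dict: "t": time; "qpos": joint angles; "qd": joint speeds; "joint_efforts": joint torques, N m; "ee_pos": TCP position; "orientation": TCP orientation; "force": force on the tool from outside, world axes, zero at the start; "torque": the same for the moment, N m; "gripper_width": finger opening in mm.
Only numpy, scipy, OpenCV 4.12 (cv2) and the standard library are available. Lean on these libraries where they do the work, as an engineer would, in place of code of your own. Each camera call takes 0.05 s, during which the arm holds its last target. There are 200 camera calls.

TASK

One of the two battery diyas is still lit and its toggle has jammed in the on position. Take the blue-handled isolator blade out of its wooden holder, slip it into the sloped slot of the lit diya until you feel the stiff contact hidden inside, and push that contact back 5 mm, give or take 1.5 mm, then let go and leave the blade standing in the slot. Do not ram it, do not touch the unlit diya, and leave the other things on the stand where they are.

Things in the scene. Friction and masses are not known exactly. Their poses are not given: they have to be found in the camera images.
- blade: flat steel blade 4 mm thick (its x), 18 mm wide (y), 38 mm long, under a blue plastic handle 16 (x) by 24 (y) by 50 mm (z). Origin at the centre of the blade's tip; z runs from the tip up the handle: shoulder (the handle's flat underside) at z = 38 mm, handle's end at z = 88 mm. 70 g. Starts upright, tip down, in the holder. Turned half round about z it is the same
- holder: fixed wooden block 46 (x) by 56 (y) by 46 mm high with a loose slot 6.5 by 21.5 mm in its top, 43 mm deep, long side along its y; the blade stands in it with the shoulder resting on the block's top. Origin at the centre of its underside
- diya_lit: battery diya that is on: amber-yellow flame, toggle knob slid so that green shows. Fixed orange foot 100 mm across, 12 mm high, origin at the centre of its underside; flame on a 44 mm wide post 48 mm to its +x, its top 95 mm high; toggle on the foot 40 mm to its +y, up to 25 mm high. White slot block on its -x side
- slot_lit: white slot block of the lit diya, fixed. Origin: centre of the slot's mouth on the sloped face (36 in x by 56 mm in y), 60 mm above the table. z points out of the slot, 30 degrees from vertical, leaning to the diya's -x (towards the robot). Slot: 45 mm deep along -z, 5.5 mm across in x, 20.5 mm in y, sharp edges. Blade z goes along this z, blade y along this y, either way round
- contact_lit (a joint): how far the stiff copper contact inside the lit diya's slot has been pushed back (m), 0 at the start, at most 0.010. It cannot be seen: its face lies somewhere between 14 and 30 mm below the slot's mouth, different every time. It resists with about 7 N and stays where it is left
- diya_dark: the other battery diya, same shape but switched off: dark grey flame, toggle knob slid so that red shows. Origin at the centre of its underside
- tiffin: stack of three aluminium tiffin tiers with a lid and a wire bail, 112 mm across (126 mm over the bail), 198 mm high; origin at the centre of its underside
- clay_1: empty terracotta diya, 80 mm across, 24 mm high; origin at the centre of its underside
- clay_2: second empty terracotta diya, the same size; origin at the centre of its underside
- tealight: glass tealight cup, 58 mm across, 45 mm high; origin at the centre of its underside
- tile: white ceramic tile with a red and yellow motif, 100 by 100 by 9 mm, lying flat; origin at the centre of its underside
Things that resemble listed ones, but are neither listed nor needed, are in the scene too. What is meant by the holder is not black, turquoise or yellow, and is the smaller of those in its own colour.

How it is judged:
By the outcome, as a careful person would: the job done as asked, in the order asked, and still so for the second after the job is handed in, with the robot touching nothing.
It also fails if it takes over 45 s, if anything falls off the work surface, if the arm or the gripper's body presses on something with over 40 N, if the wrist force passes 120 N, or if a joint passes its speed limit or range.

## Working session

There is one attempt and no reset: what is moved stays moved. The work goes in short steps, Python scripts to look and compute and a tool call to move; the robot and the scene stay as the last step left them, time stands still between calls to the robot, and variables do not carry over. Pictures are saved under pics/ and viewed, about 8 in all and at most 12, crops included, and the job is handed in when it is done.

Besides the shell and the picture viewer there is one more tool, called as name(argument=value, ...) on one line, values as JSON. apply_moves: Moves the arm, as the interface text tells. Its arguments: {"type":"object","properties":{"commands":{"type":"array","items":{"type":"array"}},"squeeze":{"type":"number"}},"required":["commands"]}

```bash
mkdir -p pics; ls; cat > h.py <<'E'
import numpy as np, cv2
from plant import arm, cams
def save(p,name,box=None,scale=1):
    im=p["pixels"][:,:,::-1]
    if box: im=im[box[1]:box[3],box[0]:box[2]]
    im=cv2.resize(im,None,fx=scale,fy=scale,interpolation=cv2.INTER_CUBIC); cv2.imwrite("pics/"+name,im)
def cloud(p,s=None):
    r,c=np.mgrid[0:480,0:640]; z=p["range_z"]
    P=np.stack([(c-p["cx"])/p["fx"]*z,-(r-p["cy"])/p["fy"]*z,-z,np.ones_like(z)],-1)
    if "mount" in p:
        T=np.eye(4);T[:3,:3]=np.array(s["orientation"]);T[:3,3]=s["ee_pos"];T=T@np.array(p["mount"])
    else: T=np.linalg.inv(np.array(p["world_to_cam"]))
    W=(P@T.T)[...,:3]; W[z<=0]=np.nan; return W
E
python3 - <<'E'
from h import *
s=arm.sense(); print({k:np.round(v,3).tolist() for k,v in s.items()})
for n in ["scene","top"]:
    p=cams.read_camera(n); print([k for k in p]); save(p,n+"0.png"); W=cloud(p)
    for q in ["blade","holder","diya_lit","slot_lit","diya_dark"]:
        for d in cams.cut_out(p,q)[:4]:
            m=d["region"]; w=W[m]; w=w[~np.isnan(w[:,0])]
            print(n,q,round(d["score"],2),np.round(d["rect"]),np.round(np.median(w,0)) if len(w) else None, np.round(np.percentile(w[:,2],98)) if len(w) else None)
print(p.get("fx"))
E
```

```text
pics
{'t': 0.0, 'qpos': [65.879, 23.599, -0.727, 91.504, 0.32, 64.992, -4.71], 'qd': [0.003, 0.088, -0.008, 0.045, 0.03, 0.056, -0.097], 'joint_efforts': [0.001, -58.795, 0.642, -29.108, -0.054, 0.018, 0.0], 'ee_pos': [215.714, -586.037, 221.82], 'orientation': [[0.938, 0.346, -0.001], [0.346, -0.938, 0.001], [-0.0, -0.002, -1.0]], 'force': [0.085, -0.125, 0.545], 'torque': [-0.029, 0.006, 0.005], 'gripper_width': 88.065}
['pixels', 'range_z', 'fx', 'fy', 'cx', 'cy', 'world_to_cam', 'shot']
scene blade 0.79 [317. 228.   9.  19.] [536.  -1.  80.] 99.0
scene holder 0.88 [343. 219.  39.  39.] [432.  45.  47.] 64.0
scene holder 0.82 [318. 244.  29.  23.] [546.   1.  35.] 50.0
scene holder 0.78 [329. 272.  28.  35.] [641.  57.  41.] 50.0
scene holder 0.65 [300. 193.  34.  40.] [ 356. -103.   50.] 69.0
scene diya_lit 0.79 [383. 290.  46.  41.] [655. 185.  44.] 84.0
scene diya_lit 0.48 [389. 281.  28.  28.] [639. 194.  57.] 71.0
scene diya_lit 0.22 [317. 228.  11.  21.] [535.  -1.  77.] 99.0
scene slot_lit 0.73 [386. 280.  31.  27.] [639. 192.  57.] 72.0
scene diya_dark 0.8 [238. 256.  44.  40.] [ 643. -160.   45.] 85.0
['pixels', 'range_z', 'fx', 'fy', 'cx', 'cy', 'world_to_cam', 'shot']
top blade 0.48 [321. 250.  11.   8.] [525.  -3.  94.] 102.0
top holder 0.93 [303. 294.  33.  31.] [415.  40.  59.] 65.0
top holder 0.82 [362. 326.  36.  35.] [ 338. -112.   64.] 70.0
top holder 0.78 [300. 216.  30.  21.] [621.  52.  44.] 51.0
top holder 0.76 [223. 324.  24.  20.] [335. 247.  44.] 51.0
top diya_lit 0.75 [254. 209.  38.  44.] [627. 175.  34.] 79.0
top slot_lit 0.7 [250. 213.  29.  24.] [624. 183.  56.] 70.0
top diya_dark 0.56 [388. 216.  34.  46.] [ 619. -173.   37.] 78.0
549.4331819330081
```

```bash
python3 - <<'E'
from h import *
a=cv2.imread("pics/scene0.png");b=cv2.imread("pics/top0.png")
cv2.imwrite("pics/a.png",cv2.resize(a[130:360,180:460],None,fx=2.6,fy=2.6,interpolation=cv2.INTER_CUBIC))
cv2.imwrite("pics/b.png",cv2.resize(b[150:380,180:460],None,fx=2.6,fy=2.6,interpolation=cv2.INTER_CUBIC))
E
```

```text
(no output)
```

View pics/a.png

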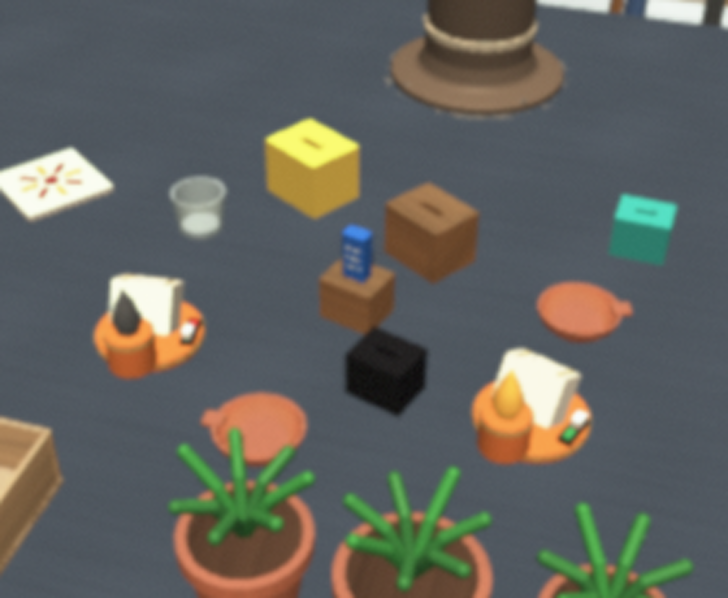

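View pics/b.png

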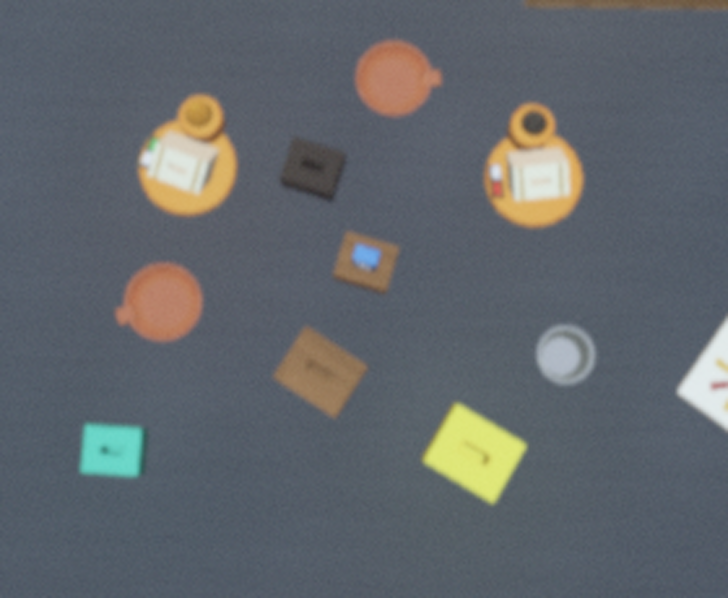

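```bash
python3 - <<'E'
from h import *
for n in ["top","scene"]:
    p=cams.read_camera(n); W=cloud(p)
    for d in cams.cut_out(p,"tiffin")[:3]:
        w=W[d["region"]]; print(n,d["score"],d["rect"],np.nanmedian(w,0),np.nanmax(w[:,2]))
    # anything tall
    m=(W[...,2]>110); 
    w=W[m]; k=np.round(w[:,:2]/60)*60; u,c=np.unique(k,axis=0,return_counts=True); print([(x.tolist(),int(v)) for x,v in zip(u,c) if v>40])
p=cams.read_camera("wrist"); print(np.round(p["mount"],3).tolist(),p["fx"])
E
```

```text
top 0.82 [144.4, 206.5, 62.6, 48.8] [619.30233883 434.73054449 161.29391964] 201.65967317558466
[([0.0, -60.0], 58), ([60.0, -60.0], 371), ([60.0, 0.0], 1160), ([60.0, 60.0], 635), ([180.0, -540.0], 1066), ([180.0, -480.0], 439), ([180.0, -420.0], 1733), ([180.0, -360.0], 816), ([180.0, 600.0], 405), ([180.0, 660.0], 538), ([180.0, 720.0], 153), ([240.0, -660.0], 183), ([240.0, -600.0], 386), ([240.0, -540.0], 1276), ([240.0, -480.0], 289), ([240.0, 600.0], 645), ([240.0, 660.0], 784), ([240.0, 720.0], 414), ([300.0, 600.0], 617), ([300.0, 660.0], 895), ([300.0, 720.0], 314), ([360.0, 600.0], 604), ([360.0, 660.0], 1122), ([360.0, 720.0], 160), ([420.0, 600.0], 613), ([420.0, 660.0], 802), ([420.0, 720.0], 392), ([480.0, 600.0], 585), ([480.0, 660.0], 724), ([480.0, 720.0], 328), ([540.0, -720.0], 181), ([540.0, -660.0], 358), ([540.0, -600.0], 357), ([540.0, 600.0], 581), ([540.0, 660.0], 1147), ([540.0, 720.0], 150), ([600.0, -720.0], 338), ([600.0, -660.0], 634), ([600.0, -600.0], 788), ([600.0, 420.0], 626), ([600.0, 480.0], 422), ([600.0, 600.0], 572), ([600.0, 660.0], 924), ([6
[... 4763 characters left out ...]
0], 162), ([660.0, -660.0], 317), ([660.0, -600.0], 983), ([660.0, 420.0], 1274), ([660.0, 480.0], 1280), ([660.0, 600.0], 792), ([660.0, 660.0], 214), ([720.0, -720.0], 54), ([720.0, -660.0], 321), ([720.0, -600.0], 1125), ([720.0, 600.0], 860), ([780.0, -660.0], 471), ([780.0, -600.0], 816), ([840.0, 0.0], 170), ([840.0, 60.0], 107), ([840.0, 120.0], 194), ([840.0, 180.0], 140), ([840.0, 240.0], 166), ([840.0, 300.0], 249), ([900.0, 0.0], 368), ([900.0, 60.0], 207), ([900.0, 120.0], 361), ([900.0, 180.0], 221), ([900.0, 240.0], 268), ([900.0, 300.0], 295)]
[[-0.001, 0.953, 0.303, 83.693], [1.0, 0.001, 0.001, -0.846], [0.001, 0.303, -0.953, -161.818], [0.0, 0.0, 0.0, 1.0]] 376.6682282295649
```

apply_moves(commands=[[[0, 0, 0], [0.029, -0.026, -0.003], -1], [[0, 0, 0], [0.029, -0.026, -0.003], -1], [[0, 0, 0], [0.029, -0.026, -0.003], -1], [[0, 0, 0], [0.029, -0.026, 0], -1], [[0, 0, 0], [0.029, -0.026, 0], -1], [[0, 0, 0], [0.029, -0.026, 0], -1], [[0, 0, 0], [0.029, -0.026, 0], -1], [[0, 0, 0], [0.029, -0.026, 0], -1], [[0, 0, 0], [0.029, -0.026, 0], -1], [[0, 0, 0], [0.029, -0.026, 0], -1]])

```text
t: 1.68
ee_pos: [398.8, -240.6, 232.0]
orientation: [[0.938, 0.345, 0.001], [0.345, -0.938, -0.001], [0.0, 0.001, -1.0]]
force: [1.0, 0.7, -0.4]
gripper_width: 88.2
```

apply_moves(commands=[[[0, 0, 0], [0.029, -0.026, 0], -1], [[0, 0, 0], [0.029, -0.026, 0], -1], [[0, 0, 0], [0.029, -0.026, 0], -1], [[0, 0, 0], [0.029, -0.026, 0], -1], [[0, 0, 0], [0.029, -0.026, 0], -1], [[0, 0, 7], [0, 0, 0], -1], [[0, 0, 7], [0, 0, 0], -1], [[0, 0, 7], [0, 0, 0], -1], [[0, 0, 7], [0, 0, 0], -1], [[0, 0, 7], [0, 0, 0], -1]])

```text
t: 2.52
ee_pos: [489.4, -70.1, 231.7]
orientation: [[0.965, -0.261, 0.0], [-0.261, -0.965, -0.0], [0.0, 0.0, -1.0]]
force: [1.0, -0.7, 0.2]
gripper_width: 87.8
```

apply_moves(commands=[[[0, 0, 0], [0.01, -0.039, 0], -1], [[0, 0, 0], [0.011, -0.039, 0], -1], [[0, 0, 0], [0, 0, 0], -1], [[0, 0, 0], [0, 0, 0], -1]])

```text
t: 2.85
ee_pos: [530.1, 2.3, 231.5]
orientation: [[0.968, -0.251, -0.0], [-0.251, -0.968, 0.001], [-0.0, -0.001, -1.0]]
force: [-0.4, -1.2, -0.7]
gripper_width: 87.8
```

```bash
python3 - <<'E'
from h import *
s=arm.sense(); p=cams.read_camera("wrist"); save(p,"w1.png"); W=cloud(p,s); np.save("w1.npy",W)
print(s["ee_pos"],s["t"])
for q in ["blade","holder","slot_lit","diya_lit"]:
    for d in cams.cut_out(p,q)[:3]:
        w=W[d["region"]]; w=w[~np.isnan(w[:,0])]; z=np.percentile(w[:,2],90); t=w[abs(w[:,2]-z)<4]
        r=cv2.minAreaRect(t[:,:2].astype(np.float32))
        print(q,round(d["score"],2),np.round(d["rect"]),"top z",round(z,1),"rect",np.round(r[0],1),np.round(r[1],1),round(r[2],1),len(t))
E
```

```text
[530.12749607   2.33272849 231.50127626] 2.85
blade 0.79 [328. 218.  34.  32.] top z 96.4 rect [529.5  -2.9] [23.8 16. ] 73.8 534
holder 0.93 [241. 121.  76.  58.] top z 46.7 rect [626.5  53.2] [56.4 46. ] 73.1 3287
holder 0.88 [315. 313.  79.  95.] top z 60.8 rect [416.6  41.6] [73.6 62.6] 57.5 3761
holder 0.81 [464. 338. 108.  80.] top z 65.0 rect [ 351.8 -108.5] [41.5 95.7] 3.2 510
slot_lit 0.8 [ 97. 154.  97.  71.] top z 66.2 rect [628.7 184.8] [57.4 19. ] 71.7 1206
diya_lit 0.57 [111. 134. 124. 133.] top z 67.5 rect [655. 178.] [57.4 70. ] 75.5 1304
```

View pics/w1.png

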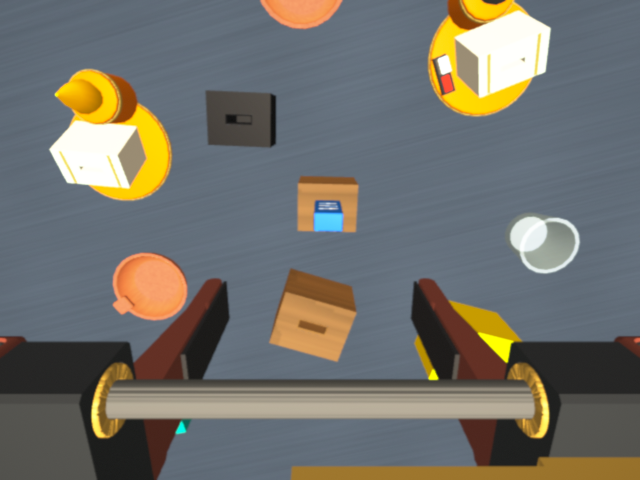

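apply_moves(commands=[[[0, 0, 1.7], [0.001, 0.005, 0.035], -1], [[0, 0, 0], [0, 0, 0.035], -1], [[0, 0, 0], [0, 0, 0.035], -1], [[0, 0, 0], [0, 0, 0.03], -1], [[0, 0, 0], [0, 0, 0.02], -1], [[0, 0, 0], [0, 0, 0.01], -1], [[0, 0, 0], [0, 0, 0.01], -1], [[0, 0, 0], [0, 0, 0], -1], [[0, 0, 0], [0, 0, 0], -1]])

```text
t: 3.85
ee_pos: [529.7, -5.5, 57.2]
orientation: [[0.959, -0.284, 0.001], [-0.284, -0.959, -0.0], [0.001, -0.0, -1.0]]
force: [-0.2, 0.3, 0.9]
gripper_width: 87.6
```

```bash
python3 - <<'E'
from h import *
s=arm.sense(); p=cams.read_camera("wrist"); save(p,"w2.png"); W=cloud(p,s)
print(s["ee_pos"],s["force"]); R=np.array(s["orientation"])
for d in cams.cut_out(p,"blade")[:1]:
    w=W[d["region"]]; w=w[~np.isnan(w[:,0])]; t=w[abs(w[:,2]-96.3)<3]
    r=cv2.minAreaRect(t[:,:2].astype(np.float32)); print(d["score"],r,len(t)); print((np.r_[r[0],96]-s["ee_pos"])@R)
E
```

```text
[529.7366181   -5.50670465  57.24711635] [-0.24313257  0.27569985  0.90475004]
0.84 ((529.439208984375, -3.1654739379882812), (24.077186584472656, 17.247276306152344), 73.09156799316406) 2387
[ -0.92381024  -2.16419231 -38.75330503]
```

apply_moves(commands=[[[0, 0, 0], [-0.001, -0.002, 0.001], -1], [[0, 0, 0], [0, 0, 0], 0.2], [[0, 0, 0], [0, 0, 0], 0.4], [[0, 0, 0], [0, 0, 0], 1], [[0, 0, 0], [0, 0, 0], 1], [[0, 0, 0], [0, 0, 0], 1], [[0, 0, 0], [0, 0, 0], 1], [[0, 0, 0], [0, 0, 0], 1]], squeeze=45)

```text
t: 4.62
ee_pos: [528.9, -3.1, 55.6]
orientation: [[0.959, -0.284, -0.0], [-0.284, -0.959, -0.0], [-0.0, 0.0, -1.0]]
force: [-0.2, 0.2, -0.3]
gripper_width: 44.4
```

apply_moves(commands=[[[0, 0, 0], [0, 0, 0], 1], [[0, 0, 0], [0, 0, 0], 1], [[0, 0, 0], [0, 0, 0], 1], [[0, 0, 0], [0, 0, 0], 1], [[0, 0, 0], [0, 0, 0], 1], [[0, 0, 0], [0, 0, 0], 1]])

```text
t: 5.12
ee_pos: [528.9, -3.1, 55.6]
orientation: [[0.959, -0.284, -0.0], [-0.284, -0.959, -0.0], [-0.0, 0.0, -1.0]]
force: [-0.3, -0.0, -0.9]
gripper_width: 23.6
```

apply_moves(commands=[[[0, 0, 0], [0, 0, -0.005], 1], [[0, 0, 0], [0, 0, -0.015], 1], [[0, 0, 0], [0, 0, -0.03], 1], [[0, 0, 0], [0, 0, -0.03], 1], [[0, 0, 0], [-0.001, -0.01, -0.02], 1], [[0, 0, 0], [-0.001, -0.035, 0], 1], [[0, 0, 0], [-0.001, -0.035, 0], 1], [[0, 0, 0], [-0.001, -0.035, 0], 1], [[0, 0, 0], [-0.001, -0.035, 0], 1], [[0, 0, 0], [-0.001, -0.035, 0], 1]])

```text
t: 5.95
ee_pos: [575.8, 177.6, 156.2]
orientation: [[0.959, -0.284, 0.0], [-0.284, -0.959, 0.0], [0.0, -0.0, -1.0]]
force: [0.8, 0.2, 0.0]
gripper_width: 23.2
```

apply_moves(commands=[[[0, 0, 1.8], [0, -0.024, 0], 1], [[0, 6, 0], [0, 0, 0], 1], [[0, 6, 0], [0, 0, 0], 1], [[0, 6, 0], [0, 0, 0], 1], [[0, 6, 0], [0, 0, 0], 1], [[0, 6, 0], [0, 0, 0], 1], [[0, 0, 0], [0, 0, 0], 1], [[0, 0, 0], [0, 0, 0], 1]])

```text
t: 6.62
ee_pos: [580.8, 200.8, 148.8]
orientation: [[0.883, -0.309, 0.353], [-0.282, -0.951, -0.128], [0.375, 0.013, -0.927]]
force: [0.5, 0.5, 0.3]
gripper_width: 23.9
```

```bash
cat > look.py <<'E'
from h import *
import sys
s=arm.sense(); p=cams.read_camera("wrist"); save(p,sys.argv[1]); W=cloud(p,s); R=np.array(s["orientation"]); np.savez("last.npz",W=W,R=R,e=s["ee_pos"],px=p["pixels"],z=p["range_z"])
print("t",s["t"],"e",np.round(s["ee_pos"],1),"q",np.round(s["qpos"],1),"F",np.round(s["force"],1),"w",s["gripper_width"])
for q in ["blade","slot_lit"]:
    for d in cams.cut_out(p,q)[:2]:
        print(q,round(d["score"],2),np.round(d["rect"]))
E
python3 look.py w3.png
```

```text
t 6.6167 e [580.8 200.8 148.8] q [ -36.3   19.7    2.9  112.8   28.    37.4 -162.4] F [0.5 0.5 0.3] w 23.875968898852882
blade 0.87 [318. 314.  70. 109.]
blade 0.65 [318. 221.  80.  69.]
slot_lit 0.6 [319. 223.  80.  70.]
```

View pics/w3.png

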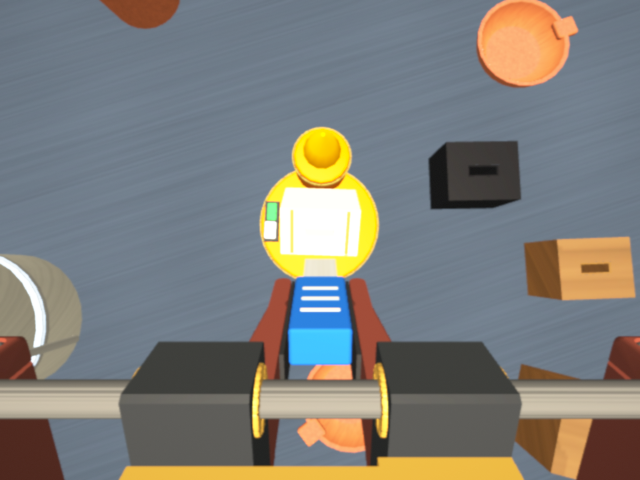

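apply_moves(commands=[[[0, 0, -7.1], [0, 0, 0], 1], [[0, 0, -7.1], [0, 0, 0], 1], [[0, 0, -7.1], [0, 0, 0], 1], [[0, 0, -7.1], [0, 0, 0], 1], [[0, 0, -7.1], [0, 0, 0], 1], [[0, 0, -7.1], [0, 0, 0], 1], [[0, 0, -7.1], [0, 0, 0], 1], [[0, 0, -7.1], [0, 0, 0], 1], [[0, 0, -7.1], [0, 0, 0], 1], [[0, 0, -7.1], [0, 0, 0], 1]])

```text
t: 7.6
ee_pos: [583.1, 196.1, 148.9]
orientation: [[0.582, 0.733, 0.352], [0.806, -0.578, -0.129], [0.109, 0.359, -0.927]]
force: [-0.7, 0.6, 0.6]
gripper_width: 23.8
```

apply_moves(commands=[[[0, 0, -7.1], [0, 0, 0], 1], [[0, 0, -7.1], [0, 0, 0], 1], [[0, 0, -7.1], [0, 0, 0], 1], [[0, 0, -7.1], [0, 0, 0], 1], [[0, 0, -7.1], [0, 0, 0], 1], [[0, 0, -7.1], [0, 0, 0], 1], [[0, 0, -7.1], [0, 0, 0], 1], [[0, 0, -7.1], [0, 0, 0], 1], [[0, 0, -7.1], [0, 0, 0], 1], [[0, 0, -7.1], [0, 0, 0], 1]])

```text
t: 8.43
ee_pos: [583.2, 196.0, 149.1]
orientation: [[-0.503, 0.789, 0.353], [0.809, 0.573, -0.129], [-0.304, 0.22, -0.927]]
force: [-0.8, 0.8, -0.3]
gripper_width: 24.2
```

apply_moves(commands=[[[0, 0, -7.1], [0, 0, 0], 1], [[0, 0, -7.1], [0, 0, 0], 1], [[0, 0, -7.1], [0, 0, 0], 1], [[0, 0, -7.1], [0, 0, 0], 1], [[0, 0, -7.1], [0, 0, 0], 1], [[0, 0, 0], [0, 0, 0], 1]])

```text
t: 8.93
ee_pos: [583.2, 196.0, 149.1]
orientation: [[-0.867, 0.351, 0.353], [0.326, 0.936, -0.129], [-0.375, 0.003, -0.927]]
force: [0.5, 0.4, -0.8]
gripper_width: 23.9
```

```bash
python3 look.py w4.png; python3 -c "
from h import *
print(np.round(arm.sense()['orientation'],3))"
```

```text
t 8.9333 e [583.2 196.  149.1] q [ -8.8  22.8 -30.6 111.   44.2  45.1   2.3] F [ 0.5  0.4 -0.8] w 23.93115160015545
blade 0.95 [320. 314.  66. 109.]
slot_lit 0.71 [326. 237.  79.  61.]
[[-0.865  0.358  0.353]
 [ 0.334  0.934 -0.129]
 [-0.376  0.006 -0.927]]
```

apply_moves(commands=[[[0, -4, -2], [0, 0, 0], 1], [[0, -4, -0.5], [0, 0, 0], 1], [[0, 0, 0], [0, 0, 0], 1], [[0, 0, 0], [0, 0, 0], 1]])

```text
t: 9.42
ee_pos: [581.2, 198.7, 148.4]
orientation: [[-0.825, 0.314, 0.47], [0.265, 0.949, -0.169], [-0.499, -0.015, -0.866]]
force: [-0.8, 0.1, -0.3]
gripper_width: 23.8
```

```bash
python3 look.py w5.png; cat > fit.py <<'E'
from h import *
from scipy import ndimage
d=np.load("last.npz"); W=d["W"];R=d["R"];e=d["e"]; px=d["px"].astype(int)
hsv=cv2.cvtColor(d["px"],cv2.COLOR_RGB2HSV)
m=(hsv[...,2]>120)&(hsv[...,1]<70)&(W[...,2]>25)&(W[...,2]<85)&(np.hypot(W[...,0]-625,W[...,1]-185)<60)
P=W[m]; best=0; rng=np.random.default_rng(0)
for i in range(400):   # sloped plane by RANSAC
    a=P[rng.choice(len(P),3,False)]; n=np.cross(a[1]-a[0],a[2]-a[0]); n/=np.linalg.norm(n)+1e-9; n*=np.sign(n[2])
    if abs(n[2]-.866)>.08: continue
    k=abs((P-a[0])@n)<1
    if k.sum()>best: best=k.sum(); K=k
Q=P[K]; c=Q.mean(0); n=np.linalg.svd(Q-c,full_matrices=False)[2][2]; n*=np.sign(n[2])
print("n",n,"tilt",np.degrees(np.arccos(n[2])),"heading",np.degrees(np.arctan2(-n[1],-n[0])),len(P),best)
u=np.cross([0,0,1],n);u/=np.linalg.norm(u); v=np.cross(n,u)
r=cv2.minAreaRect(np.c_[(Q-c)@u,(Q-c)@v].astype(np.float32)); print(r)
ctr=c+r[0][0]*u+r[0][1]*v; print("face centre",ctr,"(z must be 60)"); 
print("-n in tool",R.T@-n,"face y in tool",R.T@u); print("centre in tool",(ctr-e)@R)
E
python3 fit.py; python3 - <<'E'
import cv2; a=cv2.imread("pics/w5.png"); cv2.imwrite("pics/w5c.png",cv2.resize(a[180:390,240:410],None,fx=3.5,fy=2.8,interpolation=cv2.INTER_CUBIC) if 0 else cv2.resize(a[180:380,230:420],None,fx=3,fy=3,interpolation=cv2.INTER_CUBIC))
E
```

```text
t 9.4167 e [581.2 198.7 148.4] q [-16.   21.4 -26.6 116.2  56.7  43.1 -10.4] F [-0.8  0.1 -0.3] w 23.801366371915595
blade 0.88 [320. 312.  65. 107.]
slot_lit 0.58 [324. 218.  82.  63.]
n [-0.46484803  0.16541667  0.86980092] tilt 29.564487116737535 heading -19.58815619239125 4294 2976
((-0.18398094177246094, 0.6657180786132812), (36.65862274169922, 55.98540496826172), 89.93289947509766)
face centre [618.2798029  188.3303686   59.52424047] (z must be 60)
-n in tool [0.00710365 0.00184539 0.99997307] face y in tool [ 0.02656548 -0.9996457   0.00165607]
centre in tool [11.02447431  3.08262653 96.19264781]
```

View pics/w5c.png

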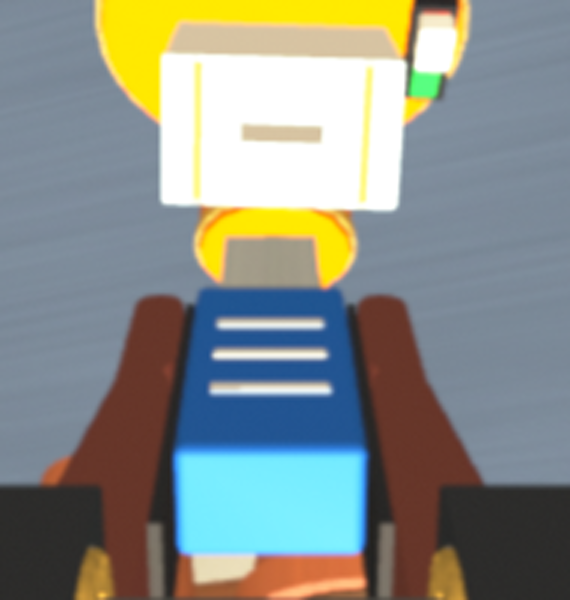

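```bash
cat > bl.py <<'E'
from h import *
d=np.load("last.npz"); T=(d["W"]-d["e"])@d["R"]; px=d["px"]
hsv=cv2.cvtColor(px,cv2.COLOR_RGB2HSV)
N=(abs(T[...,0])<16)&(abs(T[...,1])<16)
def plane(m,nm):
    P=T[m]; c=np.median(P,0); 
    for _ in range(4):
        n=np.linalg.svd(P-P.mean(0),full_matrices=False)[2][2]; k=abs((P-P.mean(0))@n)<1.5; P=P[k]
    n*=np.sign(n[0]); r=cv2.minAreaRect(P[:,1:].astype(np.float32))
    print(nm,len(P),"c",P.mean(0).round(2),"n",n.round(3),"rect yz",np.round(r[0],1),np.round(r[1],1),round(r[2],1),"z rng",np.percentile(P[:,2],[1,99]).round(1),"y rng",np.percentile(P[:,1],[1,99]).round(1))
st=N&(T[...,2]>13)&(T[...,2]<60)&(hsv[...,1]<80); plane(cv2.erode(st.astype(np.uint8),np.ones((3,3)))>0,"steel")
hb=N&(T[...,2]>-32)&(T[...,2]<14)&(hsv[...,0]>95)&(hsv[...,0]<125)&(hsv[...,1]>150)
plane(hb&(px[...,2]<190),"handle front"); 
r,c=np.where(st); print("steel px rows",r.min(),r.max(),"cols",c.min(),c.max())
top=N&(T[...,2]<-30)&(T[...,2]>-50)&(hsv[...,0]>85)&(hsv[...,0]<125)&(hsv[...,1]>80); P=T[top]; P=P[abs(P[:,2]-np.median(P[:,2]))<2.5]
q=cv2.minAreaRect(P[:,:2].astype(np.float32)); print("top",len(P),np.round(q[0],1),np.round(q[1],1),q[2],np.median(P[:,2]))
E
python3 bl.py
```

```text
steel 377 c [ 3.74  0.56 32.57] n [1.    0.002 0.004] rect yz [ 0.6 33.5] [15.2 21.4] 1.1 z rng [23.4 43.4] y rng [-6.8  8. ]
handle front 1506 c [  9.62   0.68 -14.49] n [ 1.     0.003 -0.003] rect yz [  0.6 -12.1] [23.8 39.8] 0.1 z rng [-31.8   6.4] y rng [-11.   12.4]
steel px rows 260 275 cols 303 335
top 2546 [1.9 0.6] [24.  17.9] 89.79901885986328 -40.28229158613563
```

apply_moves(commands=[[[0, 0, 1.5], [0.009, 0.0025, 0], 1], [[0, 0, 0], [0, 0, 0.018], 1], [[0, 0, 0], [0, 0, 0.018], 1], [[0, 0, 0], [0, 0, 0], 1], [[0, 0, 0], [0, 0, 0], 1], [[0, 0, 0], [0, 0, 0], 1]])

```text
t: 10.07
ee_pos: [592.5, 197.0, 113.4]
orientation: [[-0.815, 0.336, 0.471], [0.291, 0.942, -0.169], [-0.501, -0.001, -0.865]]
force: [0.4, -0.3, -0.5]
gripper_width: 23.7
```

```bash
python3 look.py w6.png; python3 fit.py; python3 bl.py; python3 - <<'E'
import cv2; a=cv2.imread("pics/w6.png"); cv2.imwrite("pics/w6c.png",cv2.resize(a[190:320,250:400],None,fx=4.5,fy=4.5,interpolation=cv2.INTER_CUBIC))
E
```

```text
t 10.0667 e [592.5 197.  113.4] q [-17.3  25.  -24.4 116.7  61.9  40.7 -16.9] F [ 0.4 -0.3 -0.5] w 23.70191371670104
blade 0.55 [320. 313.  68. 109.]
slot_lit 0.66 [320. 241.  88.  72.]
n [-0.47272867  0.16683854  0.86527019] tilt 30.08642771093879 heading -19.439293726431746 5250 3217
((0.06506538391113281, 2.655074119567871), (36.257755279541016, 56.068214416503906), 89.82254028320312)
face centre [617.97938669 188.38736215  59.49919382] (z must be 60)
-n in tool [-4.31669445e-04  2.91485395e-03  9.99995659e-01] face y in tool [-0.00282925 -0.99999175  0.00291362]
centre in tool [ 3.7058265   0.56893155 60.14179245]
steel 471 c [ 3.77  0.32 34.41] n [ 1.    -0.001  0.003] rect yz [ 0.6 35.2] [17.1 25.8] 0.4 z rng [23.1 46.6] y rng [-7.9  8.7]
handle front 1479 c [  9.64   0.58 -14.66] n [ 1.     0.004 -0.004] rect yz [  0.6 -12.4] [39.2 23.8] 89.9 z rng [-31.7   6.3] y rng [-11.1  12.4]
steel px rows 233 277 cols 293 344
top 2566 [2.2 0.6] [18.  24.2] 1.00131094455719 -40.224247473724695
```

View pics/w6c.png

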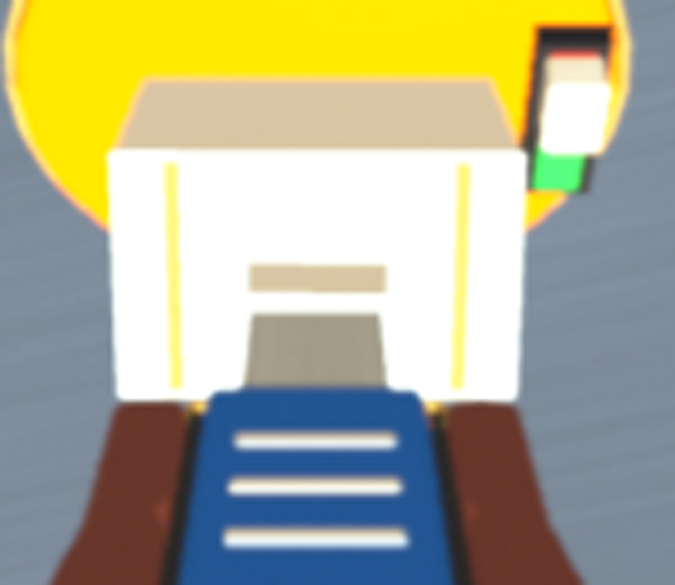

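```bash
cat > slot.py <<'E'
from h import *
d=np.load("last.npz"); T=(d["W"]-d["e"])@d["R"]; g=d["px"].astype(float)
p=cams.read_camera("wrist"); M=np.array(p["mount"]); fx,fy,cx,cy=[p[k] for k in("fx","fy","cx","cy")]
zt=60.15
def hit(c,r,z):
    v=M[:3,:3]@[(c-cx)/fx,-(r-cy)/fy,-1]; o=M[:3,3]; return o+v*(z-o[2])/v[2]
B=g[...,2]  # blue: white high, beige lower
box=B[246:258,300:342]; np.set_printoptions(linewidth=250)
rowp=B[240:264,310:330].mean(1); colp=B[250:254,298:344].mean(0)
print(rowp.round().astype(int)); print(colp.round().astype(int))
def edges(p,o):
    t=(p.max()+p.min())/2; i=np.where(p<t)[0]; return t
w=np.median(np.sort(rowp)[-6:])
# intensity-weighted centre of the dark band
a=np.clip(w-rowp[4:17],0,None); rc=244+(a*np.arange(13)).sum()/a.sum(); b=np.clip(w-colp,0,None); cc=298+(b*np.arange(len(b))).sum()/b.sum()
print("slot px",cc,rc,"tool",hit(cc,rc,zt).round(2),p.get("dist"),[k for k in p])
E
python3 slot.py
```

```text
[255 255 255 255 255 255 255 255 233 175 164 164 164 164 176 243 255 255 254 210 148 138 137 138]
[255 255 255 255 255 255 253 202 166 164 164 164 164 164 164 164 164 164 164 164 164 164 164 164 164 164 164 164 164 164 164 164 164 164 164 164 165 193 245 255 255 255 255 255 255 255]
slot px 320.10588553890597 251.43764009683494 tool [ 3.33  0.86 60.15] None ['pixels', 'range_z', 'fx', 'fy', 'cx', 'cy', 'mount', 'shot']
```

apply_moves(commands=[[[0, 0, 0], [0.0017, 0.0002, 0.003], 1], [[0, 0, 0], [0, 0, 0.003], 1], [[0, 0, 0], [0, 0, 0.003], 1], [[0, 0, 0], [0, 0, 0], 1], [[0, 0, 0], [0, 0, 0], 1]])

```text
t: 10.68
ee_pos: [595.1, 195.9, 103.8]
orientation: [[-0.816, 0.336, 0.471], [0.289, 0.942, -0.17], [-0.501, -0.002, -0.865]]
force: [1.0, 0.6, -0.9]
gripper_width: 23.6
```

```bash
python3 look.py w7.png; python3 fit.py; python3 bl.py; python3 - <<'E'
import cv2; a=cv2.imread("pics/w7.png"); cv2.imwrite("pics/w7c.png",cv2.resize(a[220:290,280:360],None,fx=8,fy=8,interpolation=cv2.INTER_CUBIC))
E
```

```text
t 10.6833 e [595.1 195.9 103.8] q [-17.6  26.  -23.8 116.8  63.4  40.1 -18.2] F [ 1.   0.6 -0.9] w 23.56441734726893
blade 0.97 [319. 314.  69. 106.]
slot_lit 0.83 [319. 248.  96.  68.]
n [-0.46996688  0.16388144  0.86733731] tilt 29.849323415999322 heading -19.224097353914317 5107 2947
((0.16324234008789062, 3.432101249694824), (32.69041061401367, 56.10346603393555), 89.603515625)
face centre [616.55381484 188.93980067  58.51405917] (z must be 60)
-n in tool [0.00368623 0.00523144 0.99997952] face y in tool [-0.00471939 -0.99997509  0.00524881]
centre in tool [ 3.17467708  0.70541469 50.52445998]
steel 504 c [ 4.84  0.33 41.84] n [ 0.986 -0.024 -0.164] rect yz [-0.1 39.9] [24.5 30.1] 88.4 z rng [28.3 51.5] y rng [-14.3  14.6]
handle front 1482 c [  9.66   0.65 -14.81] n [ 1.     0.004 -0.002] rect yz [  0.5 -12.4] [23.8 39.2] 0.0 z rng [-31.8   6.2] y rng [-11.   12.4]
steel px rows 237 280 cols 292 345
top 2555 [2.1 0.6] [17.9 24.1] 0.378955215215683 -40.26371801010581
```

View pics/w7c.png

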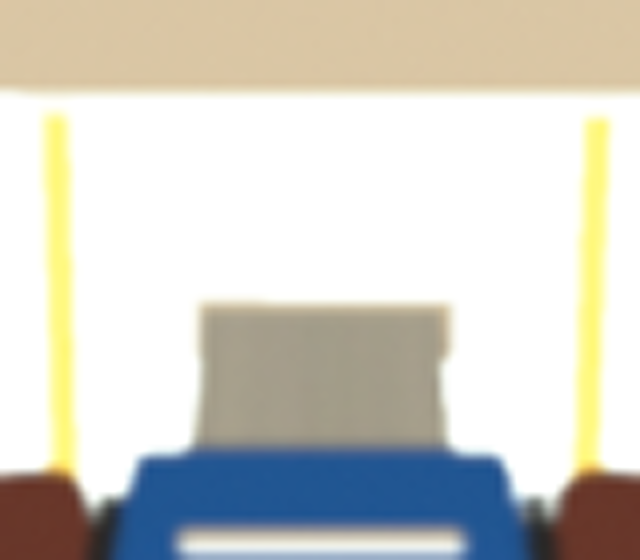

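```bash
python3 - <<'E'
from h import *
d=np.load("last.npz"); px=d["px"]; T=(d["W"]-d["e"])@d["R"]
p=cams.read_camera("wrist"); M=np.array(p["mount"]); fx,fy,cx,cy=[p[k] for k in("fx","fy","cx","cy")]
def hit(c,r,z):
    v=M[:3,:3]@[(c-cx)/fx,-(r-cy)/fy,-1]; o=M[:3,3]; return (o+v*(z-o[2])/v[2]).round(2)
for c in (308,313,320,328,333): print(c,[tuple(int(v) for v in px[r,c]) for r in range(255,263)])
for r in (262,266,270): print(r,[int(px[r,c,2]) for c in range(300,342)])
print([(r,T[r,320].round(1).tolist()) for r in range(252,268,1)])
for z in (50.3,51): print(hit(320,257.6,z),hit(320,258.8,z))
for z in (47.3,47.8): print("tip",hit(320,258.8,z))
E
```

```text
308 [(255, 255, 255), (255, 255, 255), (242, 238, 223), (202, 189, 162), (174, 166, 144), (166, 159, 141), (166, 159, 141), (166, 158, 140)]
313 [(255, 255, 255), (255, 255, 255), (246, 245, 233), (204, 193, 166), (173, 165, 143), (165, 158, 139), (164, 157, 138), (164, 157, 138)]
320 [(255, 255, 255), (255, 255, 255), (248, 248, 239), (204, 194, 168), (172, 164, 143), (163, 157, 137), (162, 156, 137), (162, 157, 137)]
328 [(255, 255, 255), (255, 255, 255), (249, 248, 239), (205, 194, 168), (173, 165, 143), (164, 158, 138), (164, 157, 138), (162, 157, 137)]
333 [(255, 255, 255), (255, 255, 255), (249, 248, 239), (205, 194, 168), (173, 164, 142), (164, 157, 138), (164, 157, 138), (163, 157, 138)]
262 [255, 255, 255, 253, 225, 159, 139, 139, 140, 140, 140, 139, 139, 138, 139, 139, 139, 138, 137, 137, 137, 137, 137, 137, 137, 138, 137, 137, 137, 139, 139, 139, 139, 138, 139, 151, 214, 254, 255, 255, 255, 255]
266 [255, 255, 255, 255, 248, 173, 139, 139, 140, 140, 140, 139, 139, 140, 139, 139, 139, 138, 138, 138, 138, 138, 136, 136, 137, 137, 138, 138, 137, 138, 139, 140, 140, 139, 153, 231, 255, 255, 255, 255, 255, 255]
270 [255, 255, 255, 255, 226, 155, 138, 140, 141, 140, 139, 139, 138, 139, 139, 139, 139, 138, 136, 136, 136, 137, 136, 135, 137, 137, 137, 137, 138, 138, 139, 140, 140, 139, 142, 205, 254, 255, 255, 255, 255, 255]
[(252, [6.2, 0.8, 51.4]), (253, [5.7, 0.8, 51.0]), (254, [4.9, 0.8, 51.2]), (255, [4.8, 0.8, 49.9]), (256, [3.9, 0.8, 50.6]), (257, [-1.8, 0.8, 63.8]), (258, [3.6, 0.8, 47.9]), (259, [3.9, 0.8, 45.6]), (260, [3.8, 0.8, 44.2]), (261, [3.9, 0.8, 42.4]), (262, [3.8, 0.8, 41.0]), (263, [3.9, 0.8, 39.3]), (264, [4.1, 0.8, 37.2]), (265, [4.0, 0.8, 35.9]), (266, [3.8, 0.8, 34.9]), (267, [4.0, 0.8, 33.0])]
[ 2.97  0.79 50.3 ] [ 2.19  0.79 50.3 ]
[ 2.7   0.79 51.  ] [ 1.92  0.79 51.  ]
tip [ 3.35  0.79 47.3 ]
tip [ 3.16  0.79 47.8 ]
```

apply_moves(commands=[[[0, 0, 0], [-0.0005, 0.0004, 0], 1], [[0, 0, 0], [0, 0, 0.001], 1], [[0, 0, 0], [0, 0, 0.001], 1], [[0, 0, 0], [0, 0, 0], 1], [[0, 0, 0], [0, 0, 0], 1]])

```text
t: 11.3
ee_pos: [596.6, 195.9, 102.6]
orientation: [[-0.815, 0.336, 0.472], [0.29, 0.942, -0.17], [-0.501, -0.002, -0.865]]
force: [-0.1, 0.7, -0.4]
gripper_width: 24.0
```

```bash
python3 look.py w8.png; python3 - <<'E'
from h import *
d=np.load("last.npz"); px=d["px"]; R=d["R"]
print("moved in tool",(d["e"]-[595.1,195.9,103.8])@R, R[:,2].round(4))
for c in (309,313,320,328,333): print(c,[tuple(int(v) for v in px[r,c]) for r in range(255,263)])
for r in (260,262,266,270): print(r,[int(px[r,c,2]) for c in range(300,342)])
E
```

```text
t 11.3 e [596.6 195.9 102.6] q [-17.6  26.2 -23.7 116.7  63.6  40.  -18.3] F [-0.1  0.7 -0.4] w 23.98906344058512
blade 0.92 [318. 311.  65. 112.]
slot_lit 0.61 [318. 249. 100.  73.]
moved in tool [-0.67045144  0.5114978   1.75027432] [ 0.4716 -0.1697 -0.8653]
309 [(255, 255, 255), (255, 255, 255), (242, 239, 223), (202, 190, 162), (175, 167, 145), (167, 160, 141), (167, 160, 141), (167, 160, 141)]
313 [(255, 255, 255), (255, 255, 255), (248, 248, 238), (204, 194, 168), (173, 165, 144), (164, 157, 138), (164, 157, 138), (164, 157, 138)]
320 [(255, 255, 255), (255, 255, 255), (249, 248, 239), (205, 194, 168), (172, 164, 143), (162, 157, 137), (162, 156, 137), (162, 156, 137)]
328 [(255, 255, 255), (255, 255, 255), (248, 248, 239), (205, 194, 168), (173, 165, 143), (164, 158, 138), (163, 157, 138), (163, 157, 137)]
333 [(255, 255, 255), (255, 255, 255), (248, 248, 239), (204, 193, 167), (173, 164, 143), (164, 157, 138), (163, 156, 137), (164, 157, 138)]
260 [255, 255, 254, 229, 170, 146, 139, 139, 141, 141, 141, 140, 140, 138, 139, 140, 139, 139, 137, 139, 137, 137, 137, 137, 138, 139, 138, 138, 138, 139, 139, 139, 139, 138, 143, 180, 247, 255, 255, 255, 255, 255]
262 [255, 255, 254, 228, 167, 143, 139, 138, 140, 141, 140, 139, 138, 138, 138, 139, 139, 138, 137, 138, 137, 138, 137, 137, 138, 137, 138, 137, 137, 138, 139, 139, 139, 138, 141, 185, 251, 255, 255, 255, 255, 255]
266 [255, 255, 255, 255, 247, 173, 140, 139, 140, 140, 140, 140, 139, 139, 139, 139, 139, 139, 136, 138, 137, 137, 137, 136, 137, 136, 137, 137, 137, 138, 139, 139, 139, 139, 154, 235, 255, 255, 255, 255, 255, 255]
270 [255, 255, 255, 255, 226, 156, 139, 139, 140, 140, 139, 139, 138, 139, 139, 139, 139, 138, 136, 135, 136, 136, 136, 136, 136, 137, 137, 138, 137, 137, 139, 140, 140, 139, 142, 205, 254, 255, 255, 255, 255, 255]
```

apply_moves(commands=[[[0, 0, 0], [0, 0, 0.001], 1], [[0, 0, 0], [0, 0, 0.001], 1], [[0, 0, 0], [0, 0, 0.001], 1], [[0, 0, 0], [0, 0, 0], 1]])

```text
t: 11.78
ee_pos: [598.1, 195.3, 99.9]
orientation: [[-0.815, 0.336, 0.471], [0.29, 0.942, -0.17], [-0.501, -0.002, -0.865]]
force: [0.1, -1.1, -0.7]
gripper_width: 23.8
```

```bash
cat > st.py <<'E'
from h import *
F=[]
s=arm.sense(); R=np.array(s["orientation"])
m=np.array([616.0,188.9,59.5]) 
print("t",s["t"],"F tool",np.round(R.T@np.array(s["force"]),1),"torque tool",np.round(R.T@np.array(s["torque"]),2),"tool rel to ref",np.round(R.T@(np.array(s["ee_pos"])-[596.6,195.9,102.6]),2),"w",round(s["gripper_width"],1))
E
python3 st.py
```

```text
t 11.7833 F tool [-0.1 -1.   0.8] torque tool [-0.09  0.41  0.07] tool rel to ref [-0.03 -0.06  3.13] w 23.8
```

apply_moves(commands=[[[0, 0, 0], [0, 0, 0.001], 1], [[0, 0, 0], [0, 0, 0.001], 1], [[0, 0, 0], [0, 0, 0.001], 1], [[0, 0, 0], [0, 0, 0], 1]])

```text
t: 12.12
ee_pos: [599.5, 194.8, 97.3]
orientation: [[-0.816, 0.336, 0.471], [0.29, 0.942, -0.17], [-0.501, -0.002, -0.865]]
force: [-0.1, -0.1, -0.8]
gripper_width: 23.6
```

```bash
python3 st.py; python3 look.py w9.png; python3 fit.py | tail -4; python3 - <<'E'
import cv2; a=cv2.imread("pics/w9.png"); cv2.imwrite("pics/w9c.png",cv2.resize(a[220:320,270:370],None,fx=6,fy=6,interpolation=cv2.INTER_CUBIC))
E
```

```text
t 12.1167 F tool [ 0.4 -0.1  0.7] torque tool [-0.07  0.46  0.07] tool rel to ref [-0.01 -0.03  6.14] w 23.6
t 12.1167 e [599.5 194.8  97.3] q [-17.6  26.8 -23.3 116.7  64.3  39.6 -18.9] F [-0.1 -0.1 -0.8] w 23.62913210041651
blade 0.55 [318. 313.  71. 109.]
blade 0.49 [ 28. 196.  57. 109.]
slot_lit 0.65 [319. 252. 100.  72.]
((0.046112060546875, 3.7280569076538086), (56.135337829589844, 31.973634719848633), 0.195018008351326)
face centre [616.08809624 189.06216871  58.28249481] (z must be 60)
-n in tool [8.59866167e-03 2.64023148e-05 9.99963030e-01] face y in tool [ 3.85020113e-03 -9.99992588e-01 -6.70470560e-06]
centre in tool [ 4.34168062  0.21816305 42.55861689]
```

View pics/w9c.png

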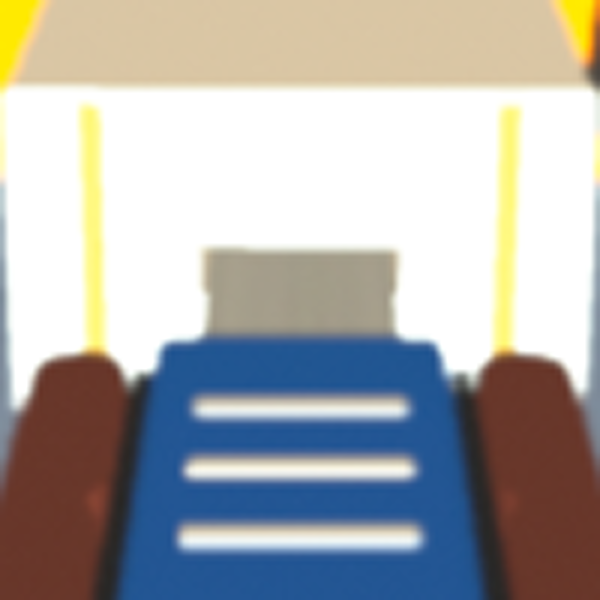

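apply_moves(commands=[[[0, 0, 0], [0, 0, 0.001], 1], [[0, 0, 0], [0, 0, 0.001], 1], [[0, 0, 0], [0, 0, 0.001], 1], [[0, 0, 0], [0, 0, 0.001], 1], [[0, 0, 0], [0, 0, 0], 1]])

```text
t: 12.68
ee_pos: [601.4, 194.1, 93.8]
orientation: [[-0.815, 0.336, 0.471], [0.29, 0.942, -0.17], [-0.501, -0.002, -0.865]]
force: [0.2, -0.8, -1.3]
gripper_width: 23.9
```

apply_moves(commands=[[[0, 0, 0], [0, 0, 0.001], 1], [[0, 0, 0], [0, 0, 0.001], 1], [[0, 0, 0], [0, 0, 0.001], 1], [[0, 0, 0], [0, 0, 0], 1]])

```text
t: 13.02
ee_pos: [602.8, 193.6, 91.3]
orientation: [[-0.815, 0.336, 0.472], [0.29, 0.942, -0.17], [-0.501, -0.002, -0.865]]
force: [0.9, -0.1, -0.9]
gripper_width: 23.7
```

```bash
python3 st.py
```

```text
t 13.0167 F tool [-0.3  0.2  1.2] torque tool [-0.09  0.41  0.  ] tool rel to ref [-0.05 -0.04 13.12] w 23.7
```

apply_moves(commands=[[[0, 0, 0], [0, 0, 0.001], 1], [[0, 0, 0], [0, 0, 0], 1]])

```text
t: 13.18
ee_pos: [603.3, 193.5, 90.5]
orientation: [[-0.815, 0.336, 0.472], [0.29, 0.942, -0.17], [-0.501, -0.002, -0.865]]
force: [-0.3, -0.4, -0.9]
gripper_width: 24.0
```

apply_moves(commands=[[[0, 0, 0], [0, 0, 0.001], 1], [[0, 0, 0], [0, 0, 0], 1]])

```text
t: 13.35
ee_pos: [603.8, 193.4, 89.6]
orientation: [[-0.815, 0.336, 0.472], [0.29, 0.942, -0.17], [-0.501, -0.002, -0.865]]
force: [-0.8, 0.4, -1.3]
gripper_width: 23.5
```

apply_moves(commands=[[[0, 0, 0], [0, 0, 0.001], 1], [[0, 0, 0], [0, 0, 0], 1]])

```text
t: 13.52
ee_pos: [604.2, 193.2, 88.8]
orientation: [[-0.815, 0.336, 0.472], [0.29, 0.942, -0.17], [-0.501, -0.002, -0.865]]
force: [0.8, 0.1, 0.1]
gripper_width: 24.1
```

apply_moves(commands=[[[0, 0, 0], [0, 0, 0.001], 1], [[0, 0, 0], [0, 0, 0], 1]])

```text
t: 13.68
ee_pos: [604.7, 193.0, 87.9]
orientation: [[-0.815, 0.336, 0.472], [0.29, 0.942, -0.17], [-0.501, -0.002, -0.865]]
force: [0.2, -0.5, -1.8]
gripper_width: 24.0
```

apply_moves(commands=[[[0, 0, 0], [0, 0, 0.001], 1], [[0, 0, 0], [0, 0, 0], 1]])

```text
t: 13.85
ee_pos: [605.2, 192.9, 87.0]
orientation: [[-0.815, 0.336, 0.472], [0.29, 0.942, -0.17], [-0.501, -0.002, -0.865]]
force: [0.1, -1.0, -1.0]
gripper_width: 23.7
```

apply_moves(commands=[[[0, 0, 0], [0, 0, 0.001], 1], [[0, 0, 0], [0, 0, 0], 1]])

```text
t: 14.02
ee_pos: [605.6, 192.7, 86.1]
orientation: [[-0.815, 0.336, 0.472], [0.29, 0.942, -0.17], [-0.501, -0.002, -0.865]]
force: [0.0, 0.6, -1.5]
gripper_width: 23.7
```

apply_moves(commands=[[[0, 0, 0], [0, 0, 0.001], 1], [[0, 0, 0], [0, 0, 0], 1]])

```text
t: 14.18
ee_pos: [606.1, 192.5, 85.3]
orientation: [[-0.815, 0.336, 0.472], [0.29, 0.942, -0.17], [-0.501, -0.002, -0.865]]
force: [0.0, -1.1, -0.6]
gripper_width: 23.9
```

apply_moves(commands=[[[0, 0, 0], [0, 0, 0.001], 1], [[0, 0, 0], [0, 0, 0], 1]])

```text
t: 14.35
ee_pos: [606.6, 192.3, 84.4]
orientation: [[-0.815, 0.336, 0.472], [0.29, 0.942, -0.17], [-0.501, -0.002, -0.865]]
force: [0.2, 0.4, -0.6]
gripper_width: 23.7
```

apply_moves(commands=[[[0, 0, 0], [0, 0, 0.001], 1], [[0, 0, 0], [0, 0, 0], 1]])

```text
t: 14.52
ee_pos: [607.1, 192.2, 83.6]
orientation: [[-0.815, 0.336, 0.472], [0.29, 0.942, -0.17], [-0.501, -0.002, -0.865]]
force: [0.7, 0.3, -0.6]
gripper_width: 24.2
```

apply_moves(commands=[[[0, 0, 0], [0, 0, 0.001], 1], [[0, 0, 0], [0, 0, 0], 1]])

```text
t: 14.68
ee_pos: [607.5, 192.0, 82.7]
orientation: [[-0.815, 0.336, 0.472], [0.29, 0.942, -0.17], [-0.501, -0.002, -0.865]]
force: [-0.7, 1.0, -0.7]
gripper_width: 24.2
```

apply_moves(commands=[[[0, 0, 0], [0, 0, 0.001], 1], [[0, 0, 0], [0, 0, 0], 1]])

```text
t: 14.85
ee_pos: [608.0, 191.8, 81.8]
orientation: [[-0.815, 0.336, 0.472], [0.29, 0.942, -0.17], [-0.501, -0.002, -0.865]]
force: [-0.2, 0.3, -0.6]
gripper_width: 23.8
```

apply_moves(commands=[[[0, 0, 0], [0, 0, 0.001], 1], [[0, 0, 0], [0, 0, 0], 1]])

```text
t: 15.02
ee_pos: [608.4, 191.8, 81.2]
orientation: [[-0.815, 0.335, 0.472], [0.289, 0.942, -0.17], [-0.501, -0.002, -0.865]]
force: [-1.7, -0.2, 0.5]
gripper_width: 24.0
```

apply_moves(commands=[[[0, 0, 0], [0, 0, 0.0005], 1], [[0, 0, 0], [0, 0, 0], 1]])

```text
t: 15.18
ee_pos: [608.6, 191.7, 80.9]
orientation: [[-0.815, 0.336, 0.472], [0.29, 0.942, -0.17], [-0.501, -0.002, -0.865]]
force: [-2.4, -0.4, 4.0]
gripper_width: 24.0
```

```bash
python3 st.py
```

```text
t 15.1833 F tool [-0.2 -1.2 -4.6] torque tool [0.28 0.54 0.11] tool rel to ref [-0.1   0.12 25.17] w 24.0
```

apply_moves(commands=[[[0, 0, 0], [0, 0, 0.0005], 1], [[0, 0, 0], [0, 0, 0], 1]])

```text
t: 15.35
ee_pos: [608.9, 191.7, 80.4]
orientation: [[-0.815, 0.335, 0.472], [0.289, 0.942, -0.169], [-0.501, -0.002, -0.865]]
force: [-3.7, 0.1, 5.7]
gripper_width: 23.6
```

```bash
python3 st.py
```

```text
t 15.35 F tool [ 0.2 -1.1 -6.7] torque tool [ 0.34  0.54 -0.03] tool rel to ref [-0.1   0.17 25.74] w 23.6
```

apply_moves(commands=[[[0, 0, 0], [0, 0, 0.0005], 1], [[0, 0, 0], [0, 0, 0.0005], 1], [[0, 0, 0], [0, 0, 0], 1]])

```text
t: 15.6
ee_pos: [609.4, 191.5, 79.4]
orientation: [[-0.815, 0.336, 0.472], [0.29, 0.942, -0.169], [-0.501, -0.002, -0.865]]
force: [-3.5, -1.1, 3.9]
gripper_width: 24.1
```

```bash
python3 st.py
```

```text
t 15.6 F tool [ 0.6 -2.2 -4.8] torque tool [0.26 0.5  0.04] tool rel to ref [-0.1   0.15 26.85] w 24.1
```

apply_moves(commands=[[[0, 0, 0], [0, 0, 0.0005], 1], [[0, 0, 0], [0, 0, 0.0005], 1], [[0, 0, 0], [0, 0, 0], 1]])

```text
t: 15.85
ee_pos: [609.9, 191.3, 78.5]
orientation: [[-0.815, 0.335, 0.472], [0.29, 0.942, -0.169], [-0.501, -0.002, -0.865]]
force: [-3.1, 0.4, 4.2]
gripper_width: 23.7
```

```bash
python3 st.py; python3 look.py w10.png; python3 bl.py; python3 fit.py|tail -1;  python3 st.py
```

```text
t 15.85 F tool [ 0.6 -0.7 -5.2] torque tool [0.22 0.47 0.02] tool rel to ref [-0.12  0.17 27.9 ] w 23.7
t 15.85 e [609.9 191.3  78.5] q [-17.8  29.  -22.  116.4  67.2  38.3 -21. ] F [-3.1  0.4  4.2] w 23.66617729648145
slot_lit 0.63 [320. 265. 111.  81.]
steel 1044 c [ 9.81 -0.15 20.85] n [ 0.015 -0.002  1.   ] rect yz [ 0.  20.8] [ 3.  30.9] 89.7 z rng [19.6 22.1] y rng [-15.1  15.2]
handle front 1478 c [  9.66   0.6  -14.91] n [ 1.     0.005 -0.003] rect yz [  0.6 -12.4] [39.1 23.9] 90.0 z rng [-31.8   6.1] y rng [-11.1  12.4]
steel px rows 254 282 cols 288 349
top 2527 [1.8 0.7] [24.4 17.8] 89.40727233886719 -40.26361233600398
centre in tool [ 3.02893855  0.14062569 20.94022111]
t 16.0 F tool [ 1.8 -1.2 -5.1] torque tool [0.16 0.57 0.01] tool rel to ref [-0.13  0.11 27.91] w 24.1
```

apply_moves(commands=[[[0, 0, 0], [0, 0, 0.0005], 1], [[0, 0, 0], [0, 0, 0.0005], 1], [[0, 0, 0], [0, 0, 0.0005], 1], [[0, 0, 0], [0, 0, 0.0003], 1], [[0, 0, 0], [0, 0, 0], 1], [[0, 0, 0], [0, 0, 0], 1]])

```text
t: 16.5
ee_pos: [610.7, 191.0, 76.9]
orientation: [[-0.815, 0.335, 0.472], [0.29, 0.942, -0.169], [-0.501, -0.002, -0.865]]
force: [-2.7, 0.9, 4.2]
gripper_width: 24.2
```

```bash
python3 st.py
```

```text
t 16.5 F tool [ 0.4 -0.  -5.1] torque tool [0.17 0.46 0.02] tool rel to ref [-0.08  0.16 29.71] w 24.2
```

apply_moves(commands=[[[0, 0, 0], [0, 0, 0], 0], [[0, 0, 0], [0, 0, 0], -0.3], [[0, 0, 0], [0, 0, 0], -0.3], [[0, 0, 0], [0, 0, 0], -0.3], [[0, 0, 0], [0, 0, 0], -0.3], [[0, 0, 0], [0, 0, 0], -0.3], [[0, 0, 0], [0, 0, 0], -0.3], [[0, 0, 0], [0, 0, 0], -0.3]], squeeze=10)

```text
t: 17.17
ee_pos: [610.7, 190.9, 76.9]
orientation: [[-0.815, 0.336, 0.472], [0.29, 0.942, -0.17], [-0.501, -0.002, -0.865]]
force: [-0.4, 0.2, 1.0]
gripper_width: 56.9
```

```bash
python3 st.py; python3 look.py w11.png; python3 bl.py
```

```text
t 17.1667 F tool [-0.1  0.  -1.1] torque tool [-0.02  0.33  0.  ] tool rel to ref [-0.09  0.06 29.74] w 56.9
t 17.1667 e [610.7 190.9  76.9] q [-17.8  29.2 -21.9 116.3  67.4  38.2 -21.2] F [-0.4  0.2  1. ] w 56.8976946116265
blade 0.86 [319. 314.  64.  86.]
slot_lit 0.65 [320. 269. 111.  83.]
steel 890 c [10.37 -0.13 19.  ] n [0.015 0.005 1.   ] rect yz [ 0. 19.] [30.9  3. ] 0.3 z rng [17.7 20.2] y rng [-15.3  15.3]
handle front 1075 c [ 12.34   0.61 -14.76] n [0.999 0.004 0.053] rect yz [  0.5 -12.8] [38.3 22. ] 90.0 z rng [-31.8   5.4] y rng [-10.2  11.4]
steel px rows 255 307 cols 288 349
top 2534 [6.3 0.4] [16.8 24.1] 0.11531192064285278 -40.27507723240322
```

apply_moves(commands=[[[0, 0, 0], [0, 0, 0], -1], [[0, 0, 0], [0, 0, 0], -1], [[0, 0, 0], [0, 0, -0.01], -1], [[0, 0, 0], [0, 0, -0.02], -1], [[0, 0, 0], [0, 0, -0.03], -1], [[0, 0, 0], [0, 0, -0.03], -1], [[0, 0, 0], [0, 0, -0.03], -1], [[0, 0, 0], [0, 0, 0], -1], [[0, 0, 0], [0, 0, 0], -1], [[0, 0, 0], [0, 0, 0], -1]])

```text
t: 18.15
ee_pos: [554.1, 210.9, 181.0]
orientation: [[-0.815, 0.336, 0.472], [0.29, 0.942, -0.17], [-0.502, -0.002, -0.865]]
force: [0.6, 0.2, -0.3]
gripper_width: 87.7
```

```bash
python3 look.py w12.png; python3 st.py; python3 - <<'E'
from h import *
d=np.load("last.npz"); W=d["W"]; px=d["px"]; hsv=cv2.cvtColor(px,cv2.COLOR_RGB2HSV)
m=(hsv[...,0]>95)&(hsv[...,0]<125)&(hsv[...,1]>150)&(np.hypot(W[...,0]-600,W[...,1]-195)<80)&(W[...,2]>50)
P=W[m]; print(len(P),P.min(0),P.max(0))
e=np.array([616.0,188.9,60]); n=-d["R"][:,2]; print("along slot axis",np.percentile((P-[618,188.4,59.5])@n,[1,99]))
E
```

```text
t 18.15 e [554.1 210.9 181. ] q [-16.9  17.4 -28.6 116.5  52.2  46.3  -9.9] F [ 0.6  0.2 -0.3] w 87.73359008138692
blade 0.71 [319. 231.  37.  36.]
slot_lit 0.97 [320. 216.  72.  57.]
t 18.3 F tool [-0.7 -0.2 -0.6] torque tool [0.02 0.36 0.02] tool rel to ref [  0.48  -0.94 -89.16] w 87.8
782 [577.39983692 186.16783371  72.82392661] [603.64662142 211.87716615 113.13974811]
along slot axis [27.13938532 60.78254018]
```

View pics/w12.png

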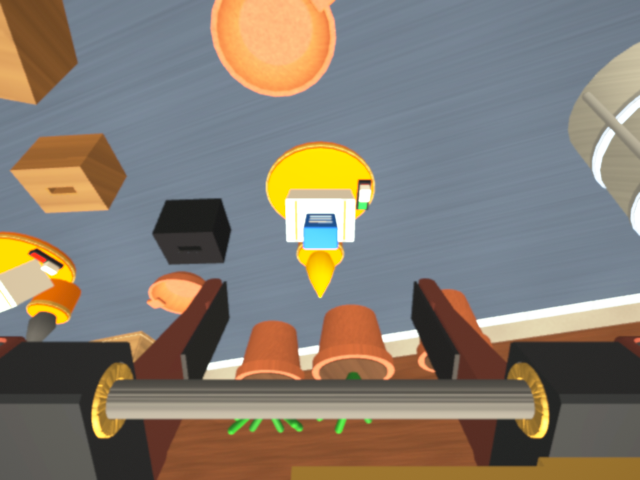

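```bash
python3 -c "
from h import *
print(arm.hand_in(), arm.sense()['t'])"
```

```text
the job is handed in; nothing more can be done
the job is handed in; nothing more can be done
```

The blade is standing in the lit diya's slot, and I estimate its contact was pushed back about 5 mm. The gripper is open and clear, and I handed the job in at about 18 s. The contact can't be seen, so the 5 mm comes from tool travel and force.

- **Steps:** I took the blue-handled blade from the smaller brown holder, then turned the tool half round because the last joint had reached its limit. I aligned it with the slot of the diya showing green and slid it in with about 1 N of axial force.
- **Push:** The contact was felt about 23.6 mm below the mouth. I pushed 5.1 mm past that point, with a steady force of about 5–7 N. The start of contact is only known to about ±0.4 mm, which is still inside the ±1.5 mm allowed.
- **Last checks:** The blade didn't slip in the grip during the push and didn't move along the slot when released. After I backed away it was still standing in the slot, with the force near zero. The handle's end was about 61 mm above the mouth, which puts the tip about 27–28 mm deep, against 28.6 mm expected.
- **What disagreed:** On release the blade tipped about 3° within the slot's clearance. The blade's sideways position read 0.5 mm differently by two methods during alignment, so I used a value in between, and it went in without catching.
- **Other things:** I went nowhere near the unlit diya and noticed nothing displaced in the last picture, but I didn't re-measure the other objects.

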